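# Repack the honing stone so that its box closes

### The arm

A 6-joint arm with a two-finger parallel gripper is mounted at the origin on the work surface. World frame = base frame: x ahead of the robot, y to its left, z up, the work surface at z = 0. Lengths are in m, angles in degrees, forces in N, time in s.
With the tool pointing down it reaches from about 0.25 to 0.725 m from the base axis. Payload 9.7 kg.
Tool frame: the origin (TCP) lies at the very end of the fingers, on their centre line; the grasp point (between the pads) lies 19 mm behind it; y points along the fingers, x is the direction in which the jaws open and shut, and the axes are right-handed (so a half turn about y gives the same grasp; the last joint's range is limited). The gripper opens to 85 mm and grips with 20 to 120 N. Pads are 22 mm wide; open, the fingers measure 114 mm over their backs; the gripper's body (76 mm by 85 mm) begins 54 mm behind the grasp point. The pads swing forward as they close: fully open they stand 13 mm farther back than shut.
Start: joints at [66.291, 4.979, 10.078, 95.1, 0, 90], TCP at [0.221, 0.504, 0.231] pointing down, gripper open.
Joint ranges: [-179.16, 179.16], [-48.56, 103.87], [-65.8, 70.77], [-126.05, 130.52], [-82.76, 87.17], [-180, 180]. Speed limits (degrees/s): [127.2, 127.2, 147.25, 180, 180, 180].

### API

Orientations are given as [roll, pitch, yaw] about the fixed x, y, z axes, in that order (R = Rz(yaw) Ry(pitch) Rx(roll)).
In Python, from workcell import bot gives the robot as it stands.
- The arm moves only by the shell command python3 -m jog 'ROWS' [FORCE]. ROWS is JSON, a list of rows, each an object with "rotation": the turn, a rotation vector about the world's x, y, z in degrees, a list of three; "travel": the shift along the world's x, y, z in mm, a list of three; "jaw": the gripper command: -1 is shut, 1 is fully open, values between are in proportion. In form: [{"rotation": [rx, ry, rz], "travel": [x, y, z], "jaw": jaw}, ...]. A call has 1 to 8 rows; each row shifts and turns the commanded pose from where the row before left it; what a row does not reach is not made up. A row lasts 1/8 s, in which the tool goes at most 62.5 mm and 10.7 degrees, less where a joint would pass 70% of its speed; a pose out of reach is approached as far as the arm can. A call with a gripper value outside its range is refused whole. The fingers move at their own pace and stop on an object; FORCE is the grip in N (left out, the last holds). Time passes only in rows, so rows that do not move let the fingers close. It gives the time, the measured TCP pose, the force and the opening at its end, in the units of the state.
- bot.get_obs(): the state, without advancing time (a new reading comes with each control period).
- bot.camera(name): name is "scene" or "top"; returns the picture (384x512x3 uint8, red, green, blue); there is no depth.
- bot.camera_params(name): a dict with "K" (3x3 intrinsics, pixels), "dist_coeffs" ([k1, k2, p1, p2, k3] as OpenCV has them; the pictures are not rectified), "view" (4x4, takes a point from world to camera coordinates). Camera axes: x right, y up, looking along -z (the intrinsics and any distortion apply to the point x, -y, -z); pixel columns grow to the right and rows downward; lengths in m; the calibration is good to about 2 mm. A picture is of the moment at which its call begins. camera_params takes no time and is no camera call.
- bot.job_done(): hands the job in, once; it reports no verdict.
Trained networks look in the newest picture that a camera, given by its name, has taken for a name from the list of things; names that differ only in an ending like _2 or _b are one class to them, and where a whole thing is asked for, a point or a joint stands for the part that bears it (a point fixed in the world has none). Each returns a list of dicts, best first, with "score" (0 to 1); they miss things now and then, are a little off and sometimes report something else, mostly with a low value. They report only what shows in the picture. A call takes as long as a camera call. They do not tell look-alikes from the thing itself.
- bot.recognise(camera, thing): "xy" ([column, row] in pixels, amid what is visible of it).
- bot.trace(camera, thing): "mask" (384x512 bool, what is visible of it) and "xy" ([column, row] in pixels, amid what is visible of it).
The state is a dict: "time": time; "q": joint angles; "qd": joint speeds; "joint_efforts": joint torques, N m; "ee_pos": TCP position; "tcp_rot": TCP orientation; "wrist_force": force on the tool from outside, world axes, zero at the start; "torque": the same for the moment, N m; "opening": finger opening in m.
Only numpy, scipy, OpenCV 4.12 (cv2) and the standard library are available. Lean on these libraries where they do the work, as an engineer would, in place of code of your own. Each camera call takes 0.05 s, during which the arm holds its last target.

### The job

The honing stone was put into its wooden box standing on edge, so it sticks out above the rim and the lid cannot go on. Take it out, lay it down flat on the cork mat (it may be toppled over there without chipping) and let go, then take it again by its sides, lay it flat on the floor of the box, and after that put the lid on so that it sits fully home all round. Set the stone and lid down rather than dropping them, and leave the other things on the bench where they are.

Things in the scene. Friction and masses are not known exactly. Their poses are not given: they have to be found in the camera images.
- stone_center (a point): centre of the honing stone, a loose grey rectangular block, 0.35 to 0.65 kg: 150 mm long (its x axis), 30 mm thick (y axis), 56 mm wide (z axis). At the start it stands on its long narrow edge on the box floor, z up, roughly along the box near its middle, its top 10 mm above the rim. Lying flat its y axis is vertical. On edge, it topples if its upper part is pushed some 25 mm or more along y
- stone: the same stone; origin at the centre of the narrow 150 x 30 mm face it stands on at the start, axes as above
- box_rim (a point): centre of the mouth, at rim height, of the open wooden box fixed to the bench: outside 200 mm (x axis) x 166 mm (y axis) x 54 mm high, walls and floor 8 mm thick, so 184 x 150 mm inside and 46 mm deep; z up. Small brass plates on its two end walls. The lid's lip reaches 10 mm below the rim, so contents must stay lower than 36 mm above the box floor
- lid_center (a point): centre of the loose wooden lid (0.3 kg), half-way up its 52 mm height; x along its 200 mm length, y along its 166 mm width, z up. It lies on the bench right way up on its lip. On top, in the middle, a straight bar handle 100 mm long (along x), 22 mm wide (y), 34 mm high (from 18 to 52 mm above the lip's lower edge). Fully home this point is 16 mm above the rim; either way round fits
- lid: the same lid; origin at its middle, level with the lower edge of its lip, axes as above. The lip is four strips 10 mm high tapering inward downwards: 178 x 144 mm at the top (3 mm play to each wall of the box), 168 x 134 mm at the lower edge. On it the plate, 200 x 166 mm, 8 mm thick (10 to 18 mm above the origin), which rests on the rim when home
- mat: cork mat fixed on the bench, 200 mm (x axis) x 170 mm (y axis), 4 mm thick; origin at the centre of its underside; z up
- gouge: a hand tool with a round dark wooden handle and a steel shank, 190 mm long, lying flat on the bench between two of the task's places; a bystander to be left alone
- brush: a flat brush with dark wooden handle, 180 mm long, lying flat on the bench between two of the task's places; a bystander to be left alone
- mallet: a small hammer with wooden handle, 240 mm long, lying beyond the task's things; a bystander to be left alone
- offcut: a bare plank offcut 50 x 160 x 22 mm, lying beyond the task's things; a bystander to be left alone
- varnish: a brown glass bottle, 72 mm across, 190 mm tall, standing at the far right; a bystander to be left alone
- glue: a squat jar with screw cap, 70 mm across, 75 mm tall, standing at the far left; a bystander to be left alone
- pot: a steel mug with side handle, 90 mm across, 100 mm tall, standing at the right; a bystander to be left alone
Things that resemble listed ones, but are neither listed nor needed, are in the scene too. Of the things like the stone, leave any that is pink; of the rest the smaller one is meant.

How it is judged:
By the outcome, as a careful person would: the job done as asked, in the order asked, and still so for the second after the job is handed in, with the robot touching nothing.
It also fails if it takes over 72 s, if anything falls off the work surface, if the arm or the gripper's body presses on something with over 40 N, if the wrist force passes 120 N, or if a joint passes its speed limit or range.

## Working session

There is one attempt and no reset: what is moved stays moved. The work goes in short steps, Python scripts to look and compute and a shell command to move; the robot and the scene stay as the last step left them, time stands still between calls to the robot, and variables do not carry over. Pictures are saved under pics/ and viewed, and the job is handed in when it is done.

```bash
ls; mkdir -p pics
python3 - <<'E'
from workcell import bot
import cv2
o=bot.get_obs()
for k,v in o.items(): print(k,v)
for c in ("scene","top"):
    im=bot.camera(c); cv2.imwrite(f"pics/{c}0.png",cv2.resize(im[:,:,::-1],(800,600),interpolation=cv2.INTER_CUBIC))
    print(c,bot.camera_params(c))
E
```

```text
pics
time 0.0
q [6.62931880e+01 5.01046649e+00 1.00349849e+01 9.50991517e+01
 1.05037097e-03 9.00012108e+01]
qd [-0.02140993  0.00744132 -0.04043985 -0.00068519  0.0888964  -0.04859628]
joint_efforts [-8.02708400e-04 -5.20377231e+01  4.64820850e+01  1.59375777e-02
 -7.56582449e-05  8.83763569e-07]
ee_pos [0.22103634 0.50338521 0.2305939 ]
tcp_rot [-8.99989512e+01  7.46332502e-02  6.62919772e+01]
wrist_force [ 0.17507165 -1.02442479  0.1102507 ]
torque [ 0.03059486  0.00414954 -0.03742344]
opening 0.08505278566517344
scene {'K': array([[500.04563682,   0.        , 258.82288813],
       [  0.        , 500.04563682, 191.76121408],
       [  0.        ,   0.        ,   1.        ]]), 'dist_coeffs': array([-0.18872058,  0.        ,  0.        ,  0.        ,  0.        ]), 'view': array([[-0.38714142,  0.92185355,  0.01753755,  0.22902969],
       [-0.75579052, -0.32818146,  0.56663711,  0.35518258],
       [ 0.52811193,  0.20611398,  0.82378081, -1.83737539],
       [ 0.        ,  0.        ,  0.        ,  1.        ]])}
top {'K': array([[418.64856216,   0.        , 261.94758618],
       [  0.        , 418.64856216, 196.19694774],
       [  0.        ,   0.        ,   1.        ]]), 'dist_coeffs': array([-0.00229737,  0.        ,  0.        ,  0.        ,  0.        ]), 'view': array([[-0.04828197, -0.99882561,  0.00403235, -0.00959394],
       [ 0.97628558, -0.04633869,  0.21146912, -0.5478401 ],
       [-0.21103392,  0.01414687,  0.97737636, -1.13220354],
       [ 0.        ,  0.        ,  0.        ,  1.        ]])}
```

View pics/scene0.png

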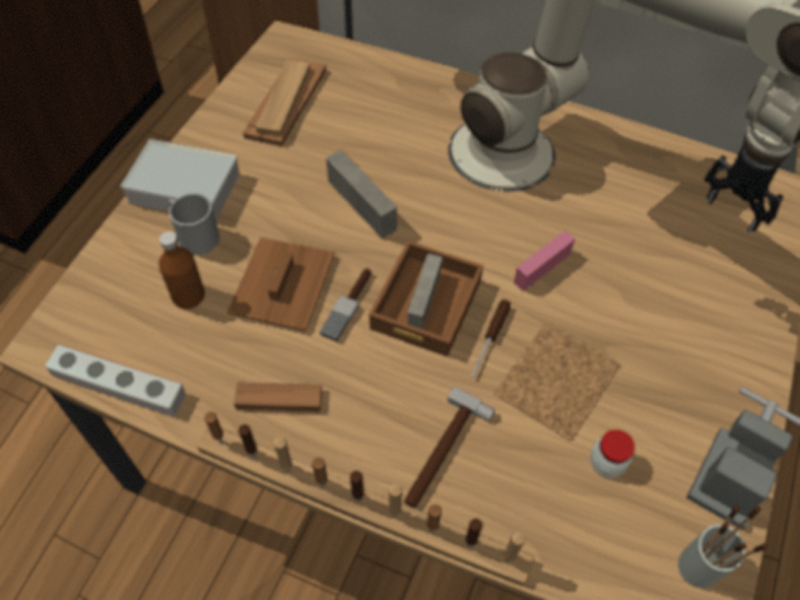

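View pics/top0.png

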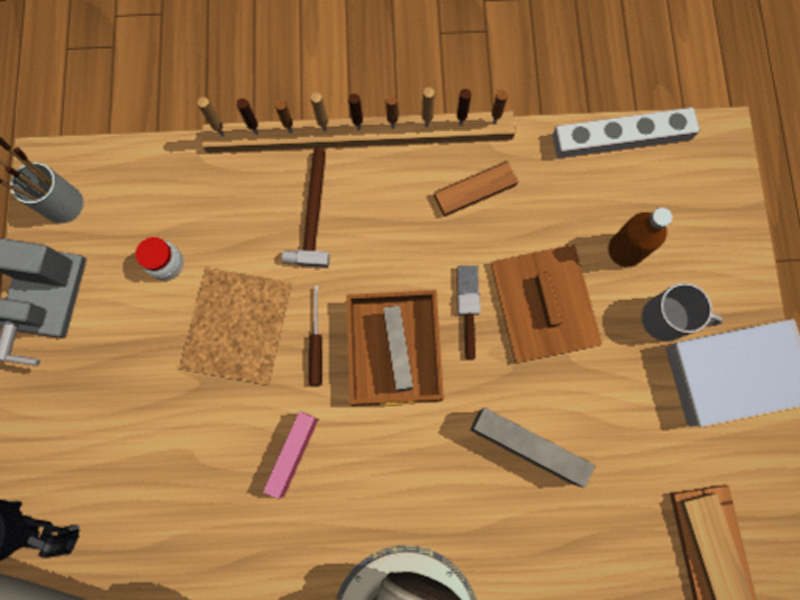

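The top view at 800x600 shows the box at (394,348), with the grey stone standing on edge inside it at (398,348). The cork mat is at (236,326) and the lid at (545,303). The gouge at (316,335) lies between the box and the mat, and the brush at (468,312) between the box and the lid. The look-alikes are the pink block at (290,455) and the larger grey block at (532,447). I'll fit the poses using the traced masks.

```bash
cat > h.py <<'E'
from workcell import bot
import numpy as np, cv2
from scipy.optimize import minimize
from scipy.spatial.transform import Rotation as Rn
P={c:bot.camera_params(c) for c in ("scene","top")}
def proj(c,X):
    p=P[c]; X=np.atleast_2d(X); Y=(p["view"][:3,:3]@X.T).T+p["view"][:3,3]
    Y=Y*[1,-1,-1]
    return cv2.projectPoints(Y.reshape(-1,1,3),np.zeros(3),np.zeros(3),p["K"],p["dist_coeffs"])[0].reshape(-1,2)
def back(c,uv,z):
    p=P[c]; n=cv2.undistortPoints(np.array([[uv]],float),p["K"],p["dist_coeffs"])[0,0]
    R=p["view"][:3,:3]; d=R.T@np.array([n[0],-n[1],-1]); o=-R.T@p["view"][:3,3]
    return o+d*(z-o[2])/d[2]
def bx(x,y,z0,z1): return np.array([[a*x/2,b*y/2,z] for a in(-1,1) for b in(-1,1) for z in(z0,z1)])
MODEL={'stone':[bx(.15,.03,0,.056)],'stoneflat':[bx(.15,.056,0,.03)],
 'box':[bx(.2,.166,0,.054)],'mat':[bx(.2,.17,0,.004)],
 'lid':[bx(.2,.166,.010,.018),bx(.1,.022,.018,.052),np.vstack([bx(.178,.144,.01,.01),bx(.168,.134,0,0)])]}
S=4
def render(c,name,pose):
    x,y,yaw,z=pose; R=Rn.from_euler('z',yaw,degrees=True).as_matrix()
    im=np.zeros((384*S,512*S),np.uint8)
    for b in MODEL[name]:
        q=proj(c,b@R.T+[x,y,z]); h=cv2.convexHull(((q+.5)*S-.5).astype(np.float32))
        cv2.fillConvexPoly(im,np.round(h*16).astype(np.int32),255,shift=4)
    return cv2.resize(im,(512,384),interpolation=cv2.INTER_AREA)/255.
def fit(name,masks,p0,z=0.,useyaw=True):
    def cost(v):
        t=0
        for c,m in masks.items():
            r=render(c,name,(p0[0]+v[0]/1e3,p0[1]+v[1]/1e3,p0[2]+v[2],z)); t+=np.abs(r-m).sum()/m.sum()
        return t
    best=None
    for s in ((6,6,4),(-3,3,-3)):
        v0=np.zeros(3) if best is None else best.x
        r=minimize(cost,v0,method='Nelder-Mead',options=dict(initial_simplex=np.array([v0]+[v0+np.eye(3)[i]*s[i] for i in range(3)]),xatol=.05,fatol=1e-5,maxiter=150))
        if best is None or r.fun<best.fun: best=r
    v=best.x; return np.array([p0[0]+v[0]/1e3,p0[1]+v[1]/1e3,p0[2]+v[2]]),best.fun
def hullmask(m):
    cs,_=cv2.findContours(m.astype(np.uint8),cv2.RETR_EXTERNAL,cv2.CHAIN_APPROX_NONE)
    o=np.zeros(m.shape,np.uint8); cv2.fillConvexPoly(o,cv2.convexHull(max(cs,key=cv2.contourArea)),1); return o.astype(float)
def overlay(c,im,items,fn):
    im=cv2.resize(im[:,:,::-1],None,fx=1.5625,fy=1.5625,interpolation=cv2.INTER_CUBIC)
    for name,p in items:
        R=Rn.from_euler('z',p[2],degrees=True).as_matrix()
        for b in MODEL[name]:
            q=proj(c,b@R.T+[p[0],p[1],p[3]]); h=cv2.convexHull(((q+.5)*1.5625-.5).astype(np.float32))
            cv2.polylines(im,[np.round(h).astype(np.int32)],True,(0,255,0),1)
    cv2.imwrite(fn,im)
E
python3 - <<'E'
from h import *
ims={c:bot.camera(c) for c in P}
out=[]
for th,mod,uv,z,yaw in (("box_rim","box",(252,222),0.,None),("box","box",(252,222),0,None),("stone","stone",(255,223),.008,None),("lid","lid",(349,194),0,None),("mat","mat",(151,209),0,None)):
    ms={}
    for c in P:
        try: r=bot.trace(c,th)
        except Exception as e: print(th,e); break
        print(th,c,[(round(d['score'],2),np.round(d['xy']).tolist(),int(d['mask'].sum())) for d in r[:4]])
        ex=proj(c,back("top",uv,.03))[0]
        r=[d for d in r if np.linalg.norm(np.array(d['xy'])-ex)<25]
        if r: ms[c]=r[0]['mask']
    if not ms: continue
    np.savez(f"m_{th}.npz",**ms)
    hm={c:(m.astype(float) if mod=='lid' else hullmask(m)) for c,m in ms.items()}
    b=back("top",uv,.03)
    # initial yaw: search
    cand=[fit(mod,hm,(b[0],b[1],a),z) for a in (0,45,90,135)]
    p,f=min(cand,key=lambda t:t[1]); 
    print("  ",mod,np.round(p,4),round(f,3),{c:np.round(fit(mod,{c:hm[c]},p,z)[0],4).tolist() for c in hm})
    out.append((mod,[*p,z]))
for c in P: overlay(c,ims[c],out,f"pics/ov_{c}0.png")
E
```

```text
box_rim scene [(0.95, [274.0, 193.0], 2735)]
box_rim top [(0.8, [250.0, 220.0], 3554)]
   box [ 0.4785 -0.0015  0.4632] 0.068 {'scene': [0.4811, -0.0007, 0.8106], 'top': [0.4772, -0.0018, 0.2497]}
box it knows: box_rim, brush, glue, gouge, lid, lid_center, mallet, mat, offcut, pot, stone, stone_center, varnish
stone scene [(0.83, [271.0, 186.0], 530), (0.61, [345.0, 165.0], 661), (0.59, [233.0, 123.0], 1215)]
stone top [(0.82, [252.0, 221.0], 543), (0.73, [339.0, 286.0], 1366)]
   stone [ 4.724000e-01 -9.000000e-03  1.873903e+02] 0.206 {'scene': [0.4723, -0.008, 187.2952], 'top': [0.4724, -0.0096, 187.1464]}
lid scene [(0.77, [177.0, 182.0], 2665)]
lid top [(0.86, [350.0, 198.0], 3734)]
   lid [ 0.5533 -0.2912  9.7382] 0.083 {'scene': [0.5548, -0.2893, 9.3529], 'top': [0.5527, -0.2929, 9.5773]}
mat scene [(0.81, [359.0, 246.0], 3179)]
mat top [(0.65, [151.0, 210.0], 3858)]
   mat [  0.5408   0.2972 167.3342] 0.088 {'scene': [0.5426, 0.2988, 167.1018], 'top': [0.5388, 0.2952, 167.2974]}
```

View overlays.

View pics/ov_top0.png

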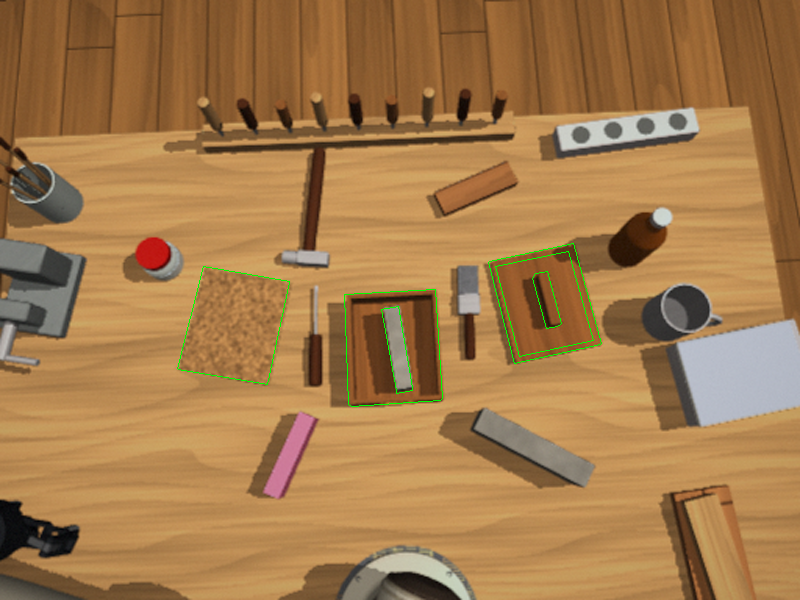

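View pics/ov_scene0.png

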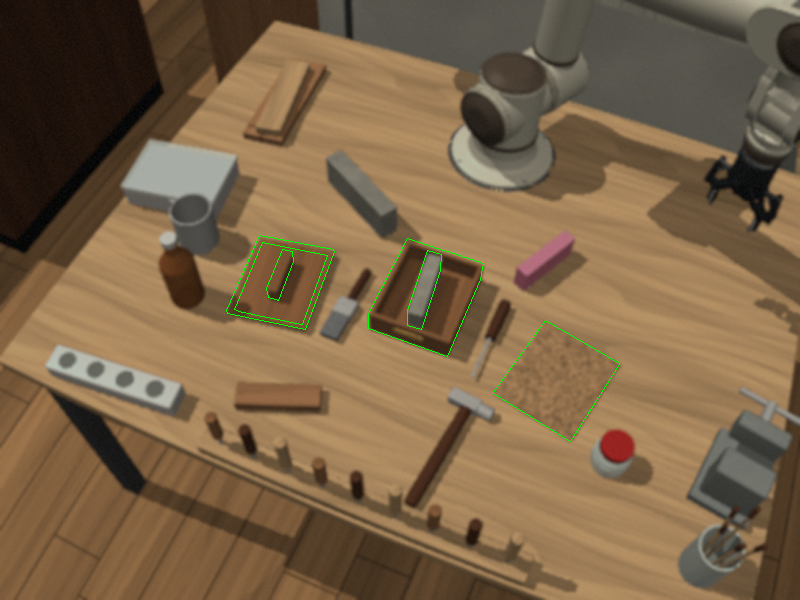

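The overlays fit well: the cameras agree to about 3 mm, and I'm using the averages. First I'll make a small move to learn how yaw maps to joint 6.

```bash
python3 -m jog '[{"rotation":[0,0,5],"travel":[25,-51,0],"jaw":1},{"rotation":[0,0,5],"travel":[25,-51,0],"jaw":1}]'; python3 -c "
from workcell import bot
o=bot.get_obs();print(o['q'])"
```

```text
time: 0.85
ee_pos: [0.2713, 0.4006, 0.2309]
tcp_rot: [-90.0, 0.0, 76.5]
wrist_force: [0.8, -0.2, -1.0]
opening: 0.0854
[ 5.58944954e+01 -4.04838136e+00  9.51167727e-01  9.50263503e+01
 -8.47814234e-03  6.93481660e+01]
```

```bash
python3 -m jog '[{"rotation":[0,0,2.6],"travel":[25,-51.2,-10],"jaw":1},{"rotation":[0,0,2.6],"travel":[25,-51.2,-10],"jaw":1},{"rotation":[0,0,2.6],"travel":[25,-51.2,-10],"jaw":1},{"rotation":[0,0,2.6],"travel":[25,-51.2,-10],"jaw":1},{"rotation":[0,0,2.6],"travel":[25,-51.2,-10],"jaw":1},{"rotation":[0,0,2.6],"travel":[25,-51.2,-10],"jaw":1},{"rotation":[0,0,2.6],"travel":[25,-51.2,-10],"jaw":1},{"rotation":[0,0,2.7],"travel":[26,-51.2,-10],"jaw":1}]'
python3 -m jog '[{"rotation":[0,0,0],"travel":[0,0,-10],"jaw":1},{"rotation":[0,0,0],"travel":[0,0,0],"jaw":1}]'
python3 - <<'E'
from h import *
im=bot.camera("top"); o=bot.get_obs(); print(o['q'],o['ee_pos'],o['tcp_rot'])
q=proj("top",o['ee_pos'])[0]; x,y=np.round(q).astype(int)
cv2.circle(im,(x,y),2,(255,0,0),1)
cv2.imwrite("pics/a1.png",cv2.resize(im[140:300,160:360,::-1],None,fx=3.5,fy=3.5,interpolation=cv2.INTER_CUBIC))
E
```

```text
time: 1.85
ee_pos: [0.4728, -0.0099, 0.1513]
tcp_rot: [-90.1, 0.0, 97.3]
wrist_force: [1.5, 1.3, 1.1]
opening: 0.0853
time: 2.1
ee_pos: [0.4715, -0.008, 0.1405]
tcp_rot: [-89.9, -0.0, 97.1]
wrist_force: [0.2, 0.7, -0.0]
opening: 0.0856
[-9.08777646e-01 -6.55771842e+00 -1.12925390e+01  8.53041672e+01
  1.31479999e-02 -8.10636166e+00] [ 0.47168184 -0.00741664  0.14120441] [-8.99632558e+01 -1.85143362e-02  9.71975736e+01]
```

View pics/a1.png

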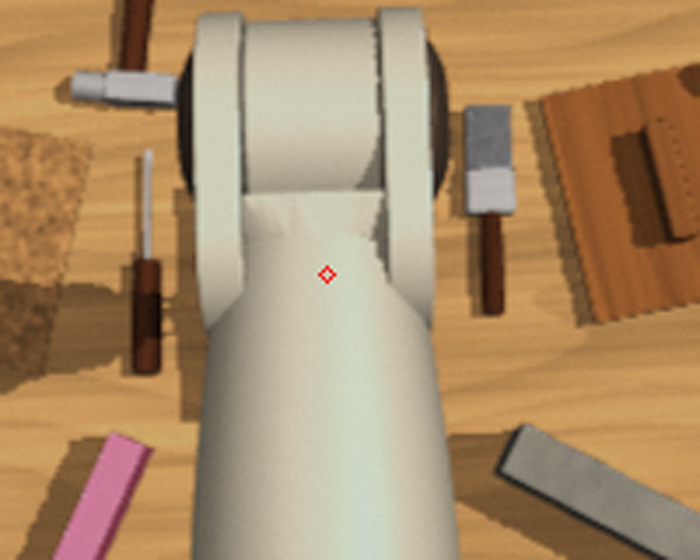

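The arm hides the box from above, so I can't check from this view. The measured pose agrees with the target, so I'm descending.

```bash
python3 -m jog '[{"rotation":[0,0,0],"travel":[0,-1,-35],"jaw":1},{"rotation":[0,0,0],"travel":[0,0,-35],"jaw":1},{"rotation":[0,0,0],"travel":[0,0,-20],"jaw":1},{"rotation":[0,0,0],"travel":[0,0,-10],"jaw":1},{"rotation":[0,0,0],"travel":[0,0,0],"jaw":1}]'
python3 - <<'E'
from h import *
im=bot.camera("scene"); 
cv2.imwrite("pics/a2.png",cv2.resize(im[120:260,190:380,::-1],None,fx=4,fy=4,interpolation=cv2.INTER_CUBIC))
E
```

```text
time: 2.78
ee_pos: [0.472, -0.0083, 0.0416]
tcp_rot: [-90.0, -0.0, 97.3]
wrist_force: [-0.2, -0.4, -1.2]
opening: 0.0853
```

View pics/a2.png

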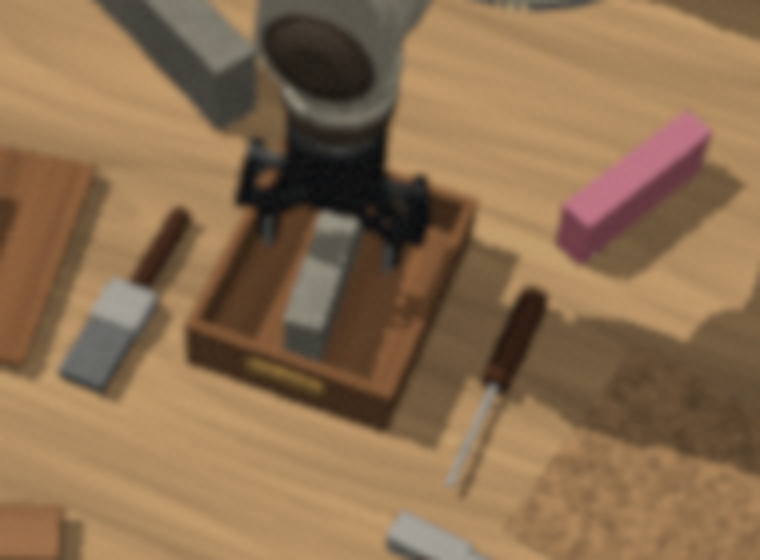

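In this crop the fingers straddle the stone at (320,285) evenly, and both are inside the box walls. I'll go down the last bit and grip.

```bash
python3 -m jog '[{"rotation":[0,0,0],"travel":[0,0,-10],"jaw":1},{"rotation":[0,0,0],"travel":[0,0,-8],"jaw":1},{"rotation":[0,0,0],"travel":[0,0,0],"jaw":0},{"rotation":[0,0,0],"travel":[0,0,0],"jaw":-0.5},{"rotation":[0,0,0],"travel":[0,0,0],"jaw":-1},{"rotation":[0,0,0],"travel":[0,0,0],"jaw":-1},{"rotation":[0,0,0],"travel":[0,0,0],"jaw":-1},{"rotation":[0,0,0],"travel":[0,0,0],"jaw":-1}]' 60
```

```text
time: 3.82
ee_pos: [0.4724, -0.009, 0.0237]
tcp_rot: [-90.0, 0.0, 97.2]
wrist_force: [-0.9, 1.5, 5.2]
opening: 0.0295
```

```bash
python3 -m jog '[{"rotation":[0,0,0],"travel":[0,0,10],"jaw":-1},{"rotation":[0,0,0],"travel":[0,0,30],"jaw":-1},{"rotation":[0,0,0],"travel":[0,0,40],"jaw":-1},{"rotation":[0,0,0],"travel":[0,0,20],"jaw":-1},{"rotation":[0,0,0],"travel":[0,0,0],"jaw":-1}]'
python3 -m jog '[{"rotation":[0,0,-2],"travel":[6,20,0],"jaw":-1},{"rotation":[0,0,-3.5],"travel":[10,45,0],"jaw":-1},{"rotation":[0,0,-3.5],"travel":[10,45,0],"jaw":-1},{"rotation":[0,0,-3.5],"travel":[10,45,0],"jaw":-1},{"rotation":[0,0,-3.4],"travel":[10,45,0],"jaw":-1},{"rotation":[0,0,-2],"travel":[8,40,0],"jaw":-1},{"rotation":[0,0,-2],"travel":[6,29,0],"jaw":-1},{"rotation":[0,0,0],"travel":[0,0,0],"jaw":-1}]'
python3 - <<'E'
from h import *
im=bot.camera("scene"); o=bot.get_obs(); print(o['ee_pos'],o['tcp_rot'],o['opening'],o['wrist_force'])
cv2.imwrite("pics/a3.png",cv2.resize(im[120:320,230:430,::-1],None,fx=3,fy=3,interpolation=cv2.INTER_CUBIC))
E
```

```text
time: 4.45
ee_pos: [0.4728, -0.0091, 0.1245]
tcp_rot: [-90.1, 0.0, 97.2]
wrist_force: [-0.4, -0.9, -3.9]
opening: 0.0294
time: 5.45
ee_pos: [0.5314, 0.2614, 0.1209]
tcp_rot: [-89.9, 0.1, 77.4]
wrist_force: [0.2, -0.3, -4.7]
opening: 0.0299
[0.53131892 0.26022902 0.12121512] [-89.86060511   0.12415373  77.39217626] 0.029730724995597584 [-0.15315003  0.08272057 -4.04073364]
```

View pics/a3.png

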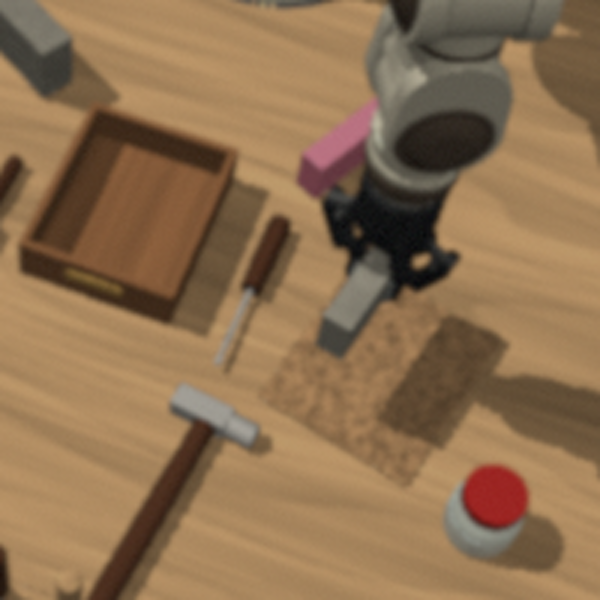

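The stone is held level above the mat and weighs about 0.45 kg going by the wrist force. Next I set it down on its edge.

```bash
python3 -m jog '[{"rotation":[0,0,0],"travel":[0,0,-30],"jaw":-1},{"rotation":[0,0,0],"travel":[0,0,-35],"jaw":-1},{"rotation":[0,0,0],"travel":[0,0,-20],"jaw":-1},{"rotation":[0,0,0],"travel":[0,0,-8],"jaw":-1},{"rotation":[0,0,0],"travel":[0,0,-4],"jaw":-1},{"rotation":[0,0,0],"travel":[0,0,0],"jaw":-1}]'
python3 -m jog '[{"rotation":[0,0,0],"travel":[0,0,-2],"jaw":-1},{"rotation":[0,0,0],"travel":[0,0,0],"jaw":-1}]'
python3 -m jog '[{"rotation":[0,0,0],"travel":[0,0,-1.5],"jaw":-1},{"rotation":[0,0,0],"travel":[0,0,0],"jaw":-1}]'
```

```text
time: 6.25
ee_pos: [0.5324, 0.2598, 0.0268]
tcp_rot: [-90.0, -0.0, 77.3]
wrist_force: [-0.2, -0.6, -4.1]
opening: 0.0292
time: 6.5
ee_pos: [0.5323, 0.2601, 0.0247]
tcp_rot: [-90.0, -0.0, 77.3]
wrist_force: [-0.6, -0.1, -3.7]
opening: 0.0294
time: 6.75
ee_pos: [0.5321, 0.26, 0.0227]
tcp_rot: [-90.0, 0.0, 77.3]
wrist_force: [-0.7, -0.1, -3.6]
opening: 0.0292
```

```bash
python3 -m jog '[{"rotation":[0,0,0],"travel":[0,0,-1.5],"jaw":-1},{"rotation":[0,0,0],"travel":[0,0,0],"jaw":-1}]'
python3 -m jog '[{"rotation":[0,0,0],"travel":[0,0,-1],"jaw":-1},{"rotation":[0,0,0],"travel":[0,0,0],"jaw":-1}]'
```

```text
time: 7.0
ee_pos: [0.5321, 0.2599, 0.0211]
tcp_rot: [-90.0, 0.0, 77.3]
wrist_force: [0.2, -0.1, -4.5]
opening: 0.0291
time: 7.25
ee_pos: [0.5321, 0.26, 0.0202]
tcp_rot: [-90.0, 0.0, 77.3]
wrist_force: [-1.3, -0.3, -4.4]
opening: 0.0296
```

```bash
python3 -m jog '[{"rotation":[0,0,0],"travel":[0,0,-1],"jaw":-1},{"rotation":[0,0,0],"travel":[0,0,0],"jaw":-1}]'
python3 -m jog '[{"rotation":[0,0,0],"travel":[0,0,-0.7],"jaw":-1},{"rotation":[0,0,0],"travel":[0,0,0],"jaw":-1}]'
```

```text
time: 7.5
ee_pos: [0.5322, 0.26, 0.0197]
tcp_rot: [-90.0, -0.0, 77.3]
wrist_force: [-2.5, -1.1, 1.7]
opening: 0.0297
time: 7.75
ee_pos: [0.5322, 0.26, 0.0197]
tcp_rot: [-90.0, -0.0, 77.3]
wrist_force: [-5.8, -1.4, 6.2]
opening: 0.0295
```

The stone is down on the mat, so I release it and raise the gripper.

```bash
python3 -m jog '[{"rotation":[0,0,0],"travel":[0,0,0],"jaw":0},{"rotation":[0,0,0],"travel":[0,0,0],"jaw":0.6},{"rotation":[0,0,0],"travel":[0,0,0],"jaw":0.6},{"rotation":[0,0,0],"travel":[0,0,10],"jaw":0.6},{"rotation":[0,0,0],"travel":[0,0,30],"jaw":0.6},{"rotation":[0,0,0],"travel":[0,0,35],"jaw":0.6},{"rotation":[0,0,0],"travel":[0,0,0],"jaw":-1}]'
python3 - <<'E'
from h import *
im=bot.camera("scene")
cv2.imwrite("pics/a4.png",cv2.resize(im[120:320,230:430,::-1],None,fx=3,fy=3,interpolation=cv2.INTER_CUBIC))
E
```

```text
time: 8.62
ee_pos: [0.5337, 0.2607, 0.0975]
tcp_rot: [-90.3, -0.2, 77.3]
wrist_force: [0.0, -0.5, -0.5]
opening: 0.0516
```

View pics/a4.png

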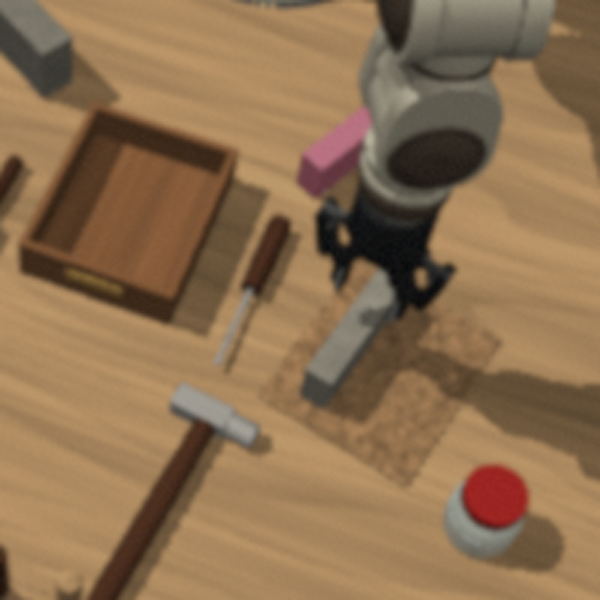

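The stone stands on the mat with its near end at (320,385) in this crop. I'll go round to the box side with the fingers shut and push its top towards the glue side.

```bash
python3 -m jog '[{"rotation":[0,0,0],"travel":[-7,-29,5],"jaw":-1},{"rotation":[0,0,0],"travel":[-7,-29,0],"jaw":-1},{"rotation":[0,0,0],"travel":[0,0,0],"jaw":-1},{"rotation":[0,0,0],"travel":[0,0,-30],"jaw":-1},{"rotation":[0,0,0],"travel":[0,0,-20],"jaw":-1},{"rotation":[0,0,0],"travel":[0,0,0],"jaw":-1}]'
python3 -m jog '[{"rotation":[0,0,0],"travel":[4,18,0],"jaw":-1},{"rotation":[0,0,0],"travel":[2,8,0],"jaw":-1},{"rotation":[0,0,0],"travel":[2,8,0],"jaw":-1},{"rotation":[0,0,0],"travel":[2,7,0],"jaw":-1},{"rotation":[0,0,0],"travel":[1,6,0],"jaw":-1}]'
python3 - <<'E'
from h import *
im=bot.camera("scene"); o=bot.get_obs(); print(o['ee_pos'],o['wrist_force'])
cv2.imwrite("pics/a5.png",cv2.resize(im[120:320,230:430,::-1],None,fx=3,fy=3,interpolation=cv2.INTER_CUBIC))
E
```

```text
time: 9.43
ee_pos: [0.517, 0.2021, 0.0466]
tcp_rot: [-89.8, 0.1, 77.3]
wrist_force: [-0.5, 0.1, 0.5]
opening: 0.0003
time: 10.05
ee_pos: [0.5294, 0.2496, 0.0487]
tcp_rot: [-90.0, -0.0, 77.3]
wrist_force: [0.7, -0.8, 1.3]
opening: -0.0
[0.52934162 0.25008124 0.04859281] [-0.395034    0.16416494  1.50503837]
```

View pics/a5.png

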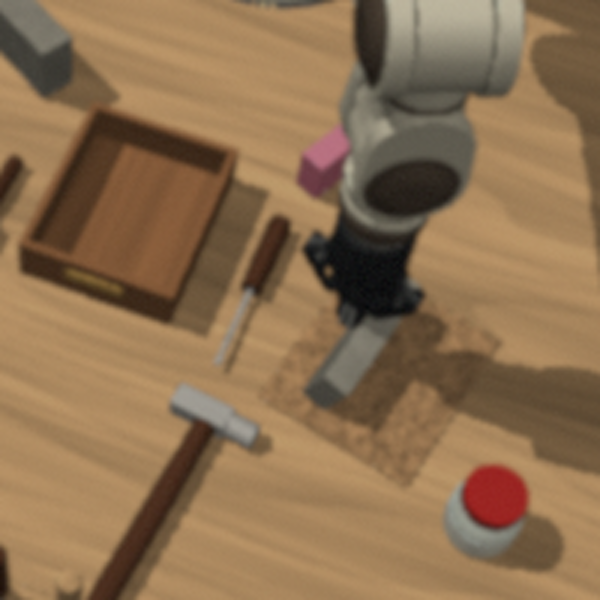

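The stone is tilting as intended, so I keep pushing.

```bash
python3 -m jog '[{"rotation":[0,0,0],"travel":[1,6,0],"jaw":-1},{"rotation":[0,0,0],"travel":[1,6,0],"jaw":-1},{"rotation":[0,0,0],"travel":[1,6,0],"jaw":-1},{"rotation":[0,0,0],"travel":[0,0,0],"jaw":-1},{"rotation":[0,0,0],"travel":[0,0,0],"jaw":-1}]'
python3 -m jog '[{"rotation":[0,0,0],"travel":[-5,-20,20],"jaw":-1},{"rotation":[0,0,0],"travel":[0,-30,40],"jaw":1},{"rotation":[0,0,0],"travel":[0,-50,40],"jaw":1},{"rotation":[0,0,0],"travel":[-20,-60,0],"jaw":1},{"rotation":[0,0,0],"travel":[-30,-50,0],"jaw":1},{"rotation":[0,0,0],"travel":[-30,-30,0],"jaw":1}]'
python3 - <<'E'
from h import *
ims={c:bot.camera(c) for c in P}
ms={}
uv=proj("top",[.541,.297,.02])[0]
for c in P:
    r=bot.trace(c,"stone"); ex=proj(c,[.541,.297,.02])[0]
    print(c,[(round(d['score'],2),np.round(d['xy']).tolist(),int(d['mask'].sum())) for d in r[:4]],ex)
    r=[d for d in r if np.linalg.norm(np.array(d['xy'])-ex)<30]
    if r: ms[c]=hullmask(r[0]['mask'])
p,f=fit("stoneflat",ms,(.541,.297,167),.004)
print(p,f,{c:np.round(fit("stoneflat",{c:ms[c]},p,.004)[0],4).tolist() for c in ms})
for c in P: overlay(c,ims[c],[("stoneflat",[*p,.004])],f"pics/b1_{c}.png")
E
```

```text
time: 10.72
ee_pos: [0.5321, 0.2669, 0.0485]
tcp_rot: [-90.0, 0.0, 77.3]
wrist_force: [0.2, -0.4, 0.1]
opening: 0.0003
time: 11.48
ee_pos: [0.4462, 0.0269, 0.1477]
tcp_rot: [-90.0, 0.0, 77.2]
wrist_force: [-0.0, -0.5, -0.1]
opening: 0.0852
scene [(0.92, [232.0, 122.0], 1239), (0.88, [347.0, 168.0], 611), (0.67, [359.0, 242.0], 924)] [357.55378266 238.76484759]
top [(0.85, [340.0, 286.0], 1400), (0.79, [186.0, 294.0], 694), (0.7, [147.0, 202.0], 1130)] [148.18661336 206.19481064]
[  0.54412634   0.30340045 166.6420882 ] 0.18117276073388033 {'scene': [0.548, 0.305, 166.2369], 'top': [0.5431, 0.3019, 166.9007]}
```

View pics/b1_top.png

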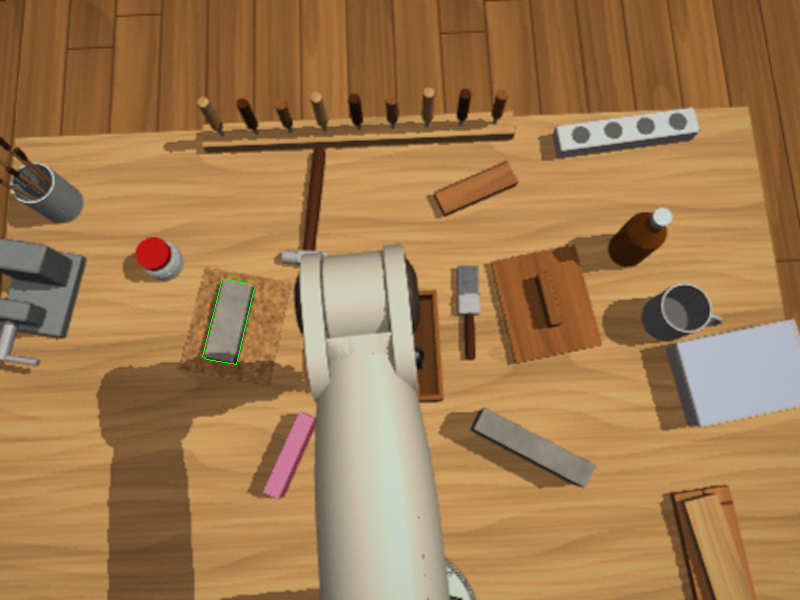

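View pics/b1_scene.png

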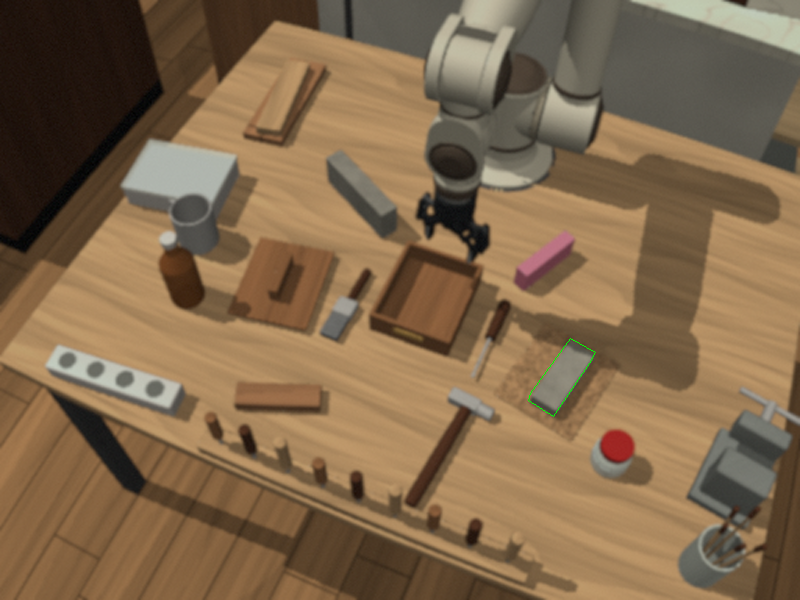

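The stone lies flat on the mat at (228,322) in the top view, and the overlay fits. Now I take it by its sides.

```bash
python3 -m jog '[{"rotation":[0,0,0],"travel":[14,36,0],"jaw":1},{"rotation":[0,0,0],"travel":[17,50,0],"jaw":1},{"rotation":[0,0,0],"travel":[17,50,0],"jaw":1},{"rotation":[0,0,-0.5],"travel":[17,50,-20],"jaw":1},{"rotation":[0,0,0],"travel":[17,50,-20],"jaw":1},{"rotation":[0,0,0],"travel":[15,40,-20],"jaw":1},{"rotation":[0,0,0],"travel":[0,0,-30],"jaw":1},{"rotation":[0,0,0],"travel":[0,0,0],"jaw":1}]'
python3 -m jog '[{"rotation":[0,0,0],"travel":[0,0,0],"jaw":1}]'
python3 - <<'E'
from h import *
im=bot.camera("scene"); o=bot.get_obs(); print(o['ee_pos'],o['wrist_force'])
cv2.imwrite("pics/b2.png",cv2.resize(im[180:290,300:420,::-1],None,fx=5,fy=5,interpolation=cv2.INTER_CUBIC))
E
```

```text
time: 12.68
ee_pos: [0.5429, 0.3055, 0.0543]
tcp_rot: [-89.8, 0.2, 76.9]
wrist_force: [-0.2, 0.5, 0.7]
opening: 0.0856
time: 12.8
ee_pos: [0.5446, 0.3053, 0.0585]
tcp_rot: [-90.0, -0.0, 76.8]
wrist_force: [0.3, 0.3, -0.3]
opening: 0.0855
[0.54495819 0.30519438 0.05913343] [ 0.56977484 -0.58663142 -0.06711799]
```

View pics/b2.png

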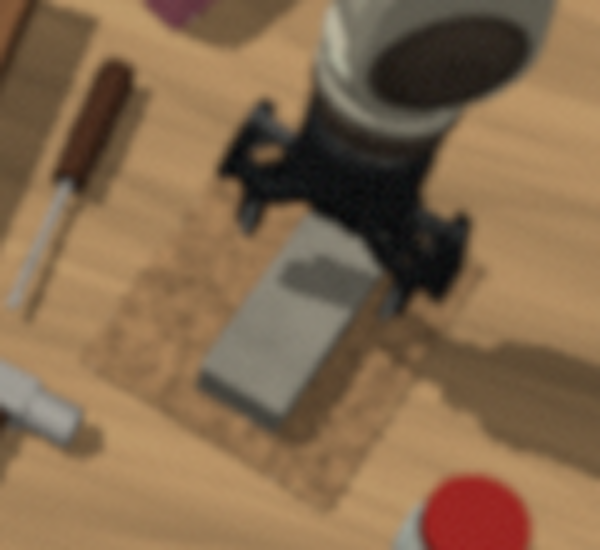

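```bash
python3 -m jog '[{"rotation":[0,0,0],"travel":[-1,-2,0],"jaw":1},{"rotation":[0,0,0],"travel":[0,0,-20],"jaw":1},{"rotation":[0,0,0],"travel":[0,0,-15],"jaw":1},{"rotation":[0,0,0],"travel":[0,0,-8],"jaw":1},{"rotation":[0,0,0],"travel":[0,0,0],"jaw":1}]'
python3 - <<'E'
from h import *
im=bot.camera("scene"); o=bot.get_obs(); print(o['ee_pos'],o['wrist_force'])
cv2.imwrite("pics/b3.png",cv2.resize(im[180:290,300:420,::-1],None,fx=5,fy=5,interpolation=cv2.INTER_CUBIC))
E
```

```text
time: 13.48
ee_pos: [0.5428, 0.3025, 0.0135]
tcp_rot: [-89.9, 0.1, 76.8]
wrist_force: [-0.5, -0.3, 0.3]
opening: 0.0857
[0.54323397 0.30280561 0.01429796] [ 0.16396859  1.11467005 -0.19678981]
```

View pics/b3.png

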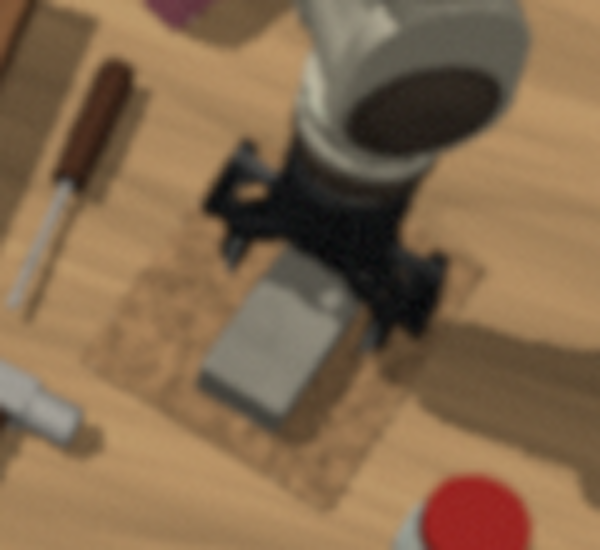

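The fingers straddle the stone evenly, so I grip it here.

```bash
python3 -m jog '[{"rotation":[0,0,0],"travel":[0,0,-4],"jaw":1},{"rotation":[0,0,0],"travel":[0,0,-1.5],"jaw":0.5},{"rotation":[0,0,0],"travel":[0,0,0],"jaw":0.2},{"rotation":[0,0,0],"travel":[0,0,0],"jaw":-0.5},{"rotation":[0,0,0],"travel":[0,0,0],"jaw":-1},{"rotation":[0,0,0],"travel":[0,0,0],"jaw":-1},{"rotation":[0,0,0],"travel":[0,0,0],"jaw":-1}]' 70
python3 -m jog '[{"rotation":[0,0,0],"travel":[0,0,5],"jaw":-1},{"rotation":[0,0,0],"travel":[0,0,10],"jaw":-1},{"rotation":[0,0,0],"travel":[0,0,0],"jaw":-1},{"rotation":[0,0,0],"travel":[0,0,0],"jaw":-1}]'
```

```text
time: 14.4
ee_pos: [0.5436, 0.3031, 0.0096]
tcp_rot: [-90.0, -0.0, 76.8]
wrist_force: [-0.5, 0.6, 5.5]
opening: 0.0546
time: 14.9
ee_pos: [0.5433, 0.3028, 0.0239]
tcp_rot: [-90.0, 0.0, 76.8]
wrist_force: [0.0, 0.1, -3.5]
opening: 0.0548
```

The stone came up. I carry it to the box.

```bash
python3 -m jog '[{"rotation":[0,0,0],"travel":[0,0,30],"jaw":-1},{"rotation":[0,0,0],"travel":[0,0,40],"jaw":-1},{"rotation":[0,0,0],"travel":[0,0,30],"jaw":-1},{"rotation":[0,0,1.7],"travel":[-5,-25,0],"jaw":-1},{"rotation":[0,0,2],"travel":[-10,-45,0],"jaw":-1},{"rotation":[0,0,2],"travel":[-10,-45,0],"jaw":-1},{"rotation":[0,0,2],"travel":[-10,-45,0],"jaw":-1},{"rotation":[0,0,2],"travel":[-10,-45,0],"jaw":-1}]'
python3 -m jog '[{"rotation":[0,0,2],"travel":[-10,-45,0],"jaw":-1},{"rotation":[0,0,2],"travel":[-6,-34,0],"jaw":-1},{"rotation":[0,0,0],"travel":[-4,-20.5,0],"jaw":-1},{"rotation":[0,0,0],"travel":[0,0,-20],"jaw":-1},{"rotation":[0,0,0],"travel":[0,0,0],"jaw":-1},{"rotation":[0,0,0],"travel":[0,0,0],"jaw":-1}]'
python3 - <<'E'
from h import *
im=bot.camera("scene"); o=bot.get_obs(); print(o['ee_pos'],o['tcp_rot'],o['wrist_force'],o['torque'])
cv2.imwrite("pics/c1.png",cv2.resize(im[110:260,190:350,::-1],None,fx=4,fy=4,interpolation=cv2.INTER_CUBIC))
E
```

```text
time: 15.9
ee_pos: [0.4977, 0.0965, 0.1238]
tcp_rot: [-90.0, 0.0, 86.6]
wrist_force: [0.3, -0.0, -4.1]
opening: 0.055
time: 16.65
ee_pos: [0.4784, -0.0014, 0.1045]
tcp_rot: [-90.0, -0.0, 90.5]
wrist_force: [-0.2, 0.3, -3.6]
opening: 0.0543
[ 0.47863509 -0.00136422  0.10475765] [-9.00343380e+01  1.60593394e-05  9.05171352e+01] [ 0.20044534 -0.74616364 -3.34357019] [ 0.02394807  0.01529153 -0.01947317]
```

View pics/c1.png

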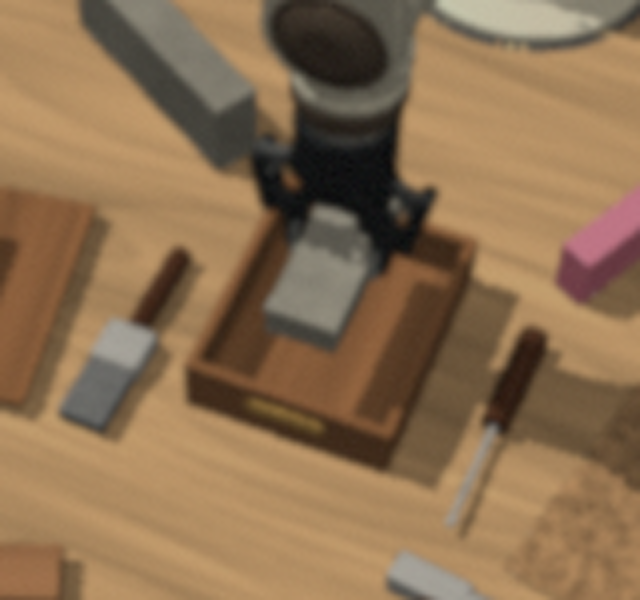

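```bash
python3 -m jog '[{"rotation":[0,0,0],"travel":[0,0,-30],"jaw":-1},{"rotation":[0,0,0],"travel":[0,0,-30],"jaw":-1},{"rotation":[0,0,0],"travel":[0,0,-16],"jaw":-1},{"rotation":[0,0,0],"travel":[0,0,-7],"jaw":-1},{"rotation":[0,0,0],"travel":[0,0,-3],"jaw":-1},{"rotation":[0,0,0],"travel":[0,0,0],"jaw":-1}]'
python3 -m jog '[{"rotation":[0,0,0],"travel":[0,0,-2],"jaw":-1},{"rotation":[0,0,0],"travel":[0,0,0],"jaw":-1}]'
python3 -m jog '[{"rotation":[0,0,0],"travel":[0,0,-1.5],"jaw":-1},{"rotation":[0,0,0],"travel":[0,0,0],"jaw":-1}]'
```

```text
time: 17.45
ee_pos: [0.4788, -0.0016, 0.0188]
tcp_rot: [-90.1, -0.0, 90.5]
wrist_force: [-0.0, 0.6, -3.0]
opening: 0.055
time: 17.7
ee_pos: [0.4785, -0.0016, 0.0163]
tcp_rot: [-90.0, 0.0, 90.5]
wrist_force: [1.2, -0.5, -4.0]
opening: 0.0544
time: 17.95
ee_pos: [0.4783, -0.0016, 0.0146]
tcp_rot: [-90.0, 0.0, 90.5]
wrist_force: [0.1, 0.3, -4.6]
opening: 0.0545
```

```bash
python3 -m jog '[{"rotation":[0,0,0],"travel":[0,0,-0.8],"jaw":-1},{"rotation":[0,0,0],"travel":[0,0,0],"jaw":-1}]'
python3 -m jog '[{"rotation":[0,0,0],"travel":[0,0,-0.6],"jaw":-1},{"rotation":[0,0,0],"travel":[0,0,0],"jaw":-1}]'
```

```text
time: 18.2
ee_pos: [0.4783, -0.0016, 0.0138]
tcp_rot: [-90.0, 0.0, 90.5]
wrist_force: [-0.2, 0.0, -4.4]
opening: 0.0548
time: 18.45
ee_pos: [0.4784, -0.0016, 0.0135]
tcp_rot: [-90.0, 0.0, 90.5]
wrist_force: [-1.4, 1.3, 0.8]
opening: 0.0546
```

The stone is resting on the floor of the box. I release it, rise, and go over the lid.

```bash
python3 -m jog '[{"rotation":[0,0,0],"travel":[0,0,0],"jaw":0.5},{"rotation":[0,0,0],"travel":[0,0,0],"jaw":0.7},{"rotation":[0,0,0],"travel":[0,0,0],"jaw":0.7},{"rotation":[0,0,0],"travel":[0,0,10],"jaw":0.7},{"rotation":[0,0,0],"travel":[0,0,40],"jaw":0.7},{"rotation":[0,0,0],"travel":[0,0,50],"jaw":0.7},{"rotation":[0,0,1.2],"travel":[10,-40,10],"jaw":1},{"rotation":[0,0,2],"travel":[15,-55,0],"jaw":1}]'
python3 -m jog '[{"rotation":[0,0,2],"travel":[15,-55,0],"jaw":1},{"rotation":[0,0,2],"travel":[15,-55,0],"jaw":1},{"rotation":[0,0,2],"travel":[15,-55,0],"jaw":1},{"rotation":[0,0,0],"travel":[5,-30,0],"jaw":1},{"rotation":[0,0,0],"travel":[0,0,0],"jaw":1},{"rotation":[0,0,0],"travel":[0,0,0],"jaw":1}]'
python3 - <<'E'
from h import *
ims={c:bot.camera(c) for c in P}; o=bot.get_obs(); print(o['ee_pos'],o['tcp_rot'],o['wrist_force'])
b=(.4785,-.0015,.46,0);
ms={}
for c in P:
    r=bot.trace(c,"stone"); ex=proj(c,[.4785,-.0015,.02])[0]
    r=[d for d in r if np.linalg.norm(np.array(d['xy'])-ex)<25]
    if r: ms[c]=hullmask(r[0]['mask'])
if ms: print(list(ms),fit("stoneflat",ms,(.4785,-.0015,0),.008))
for c in P: overlay(c,ims[c],[("stoneflat",(.4785,-.0015,.46,.008))],f"pics/d1_{c}.png")
E
```

```text
time: 19.45
ee_pos: [0.5046, -0.0971, 0.1259]
tcp_rot: [-90.2, 0.0, 93.9]
wrist_force: [0.7, 0.8, 0.2]
opening: 0.0856
time: 20.2
ee_pos: [0.5533, -0.2911, 0.1235]
tcp_rot: [-90.0, -0.0, 99.7]
wrist_force: [0.2, -0.0, -0.5]
opening: 0.0852
[ 0.55340774 -0.29056958  0.12370269] [-9.00158418e+01  1.54276929e-03  9.97481923e+01] [-0.70792393  0.27135675  0.02452126]
['scene', 'top'] (array([ 0.47720487, -0.00224295, -0.543089  ]), np.float64(0.1814911396852767))
```

View pics/d1_scene.png

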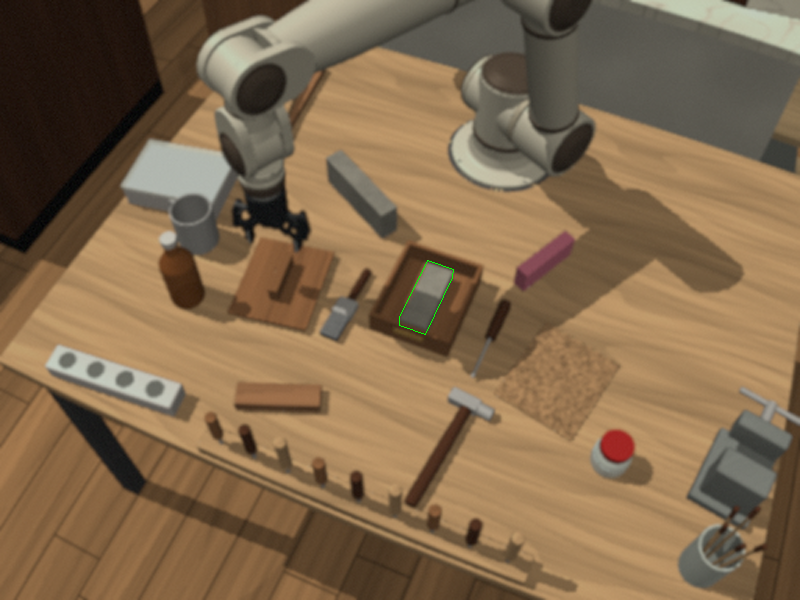

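View pics/d1_top.png

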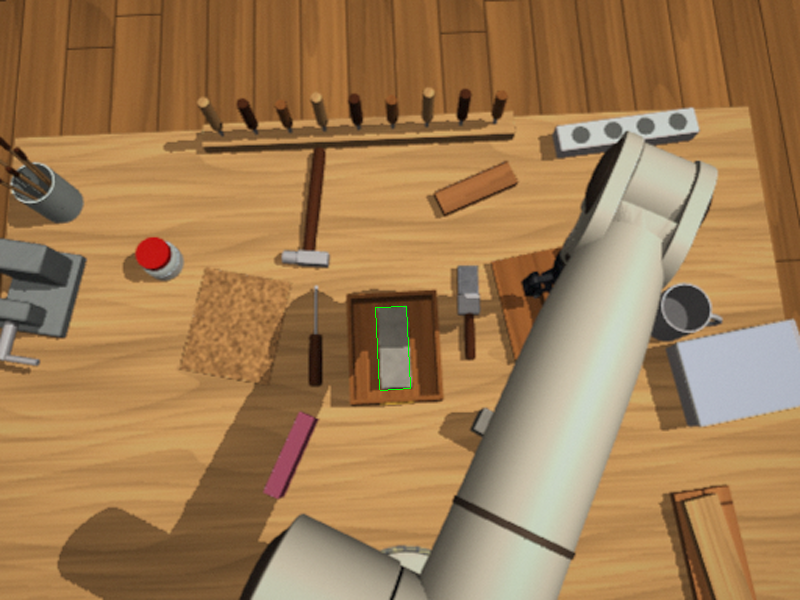

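The stone lies flat and central in the box: the overlay matches at (394,348) top and (427,298) scene. Next I lower onto the lid handle.

```bash
python3 -m jog '[{"rotation":[0,0,0],"travel":[0,0,-25],"jaw":1},{"rotation":[0,0,0],"travel":[0,0,-25],"jaw":1},{"rotation":[0,0,0],"travel":[0,0,-10],"jaw":1},{"rotation":[0,0,0],"travel":[0,0,0],"jaw":1}]'
python3 - <<'E'
from h import *
im=bot.camera("scene"); o=bot.get_obs(); print(o['ee_pos'],o['wrist_force'])
cv2.imwrite("pics/e1.png",cv2.resize(im[110:230,110:260,::-1],None,fx=4.5,fy=4.5,interpolation=cv2.INTER_CUBIC))
E
```

```text
time: 20.9
ee_pos: [0.5532, -0.2911, 0.0631]
tcp_rot: [-90.0, -0.0, 99.7]
wrist_force: [0.3, -0.8, 0.0]
opening: 0.0854
[ 0.55359656 -0.29141377  0.06393714] [-1.29758214  0.24024813  0.28313072]
```

View pics/e1.png

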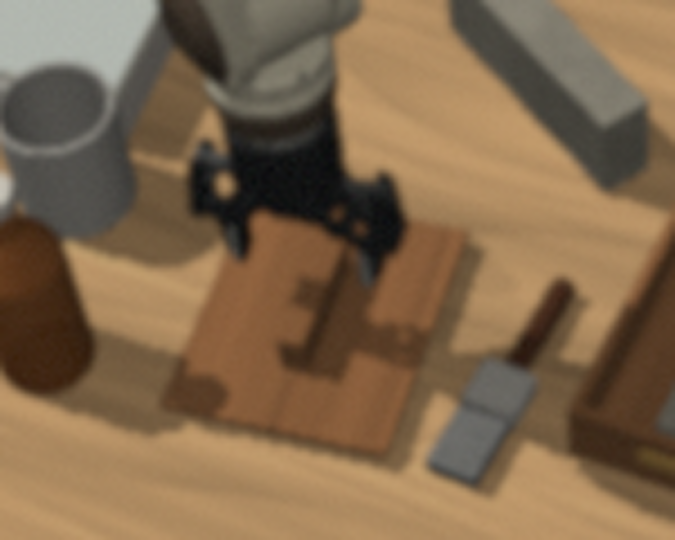

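The handle is between the fingers with the tool axis on target. I lower and grip.

```bash
python3 -m jog '[{"rotation":[0,0,0],"travel":[0,0,-20],"jaw":1},{"rotation":[0,0,0],"travel":[0,0,-12],"jaw":1},{"rotation":[0,0,0],"travel":[0,0,-5],"jaw":1},{"rotation":[0,0,0],"travel":[0,0,0],"jaw":1}]' 80
python3 -m jog '[{"rotation":[0,0,0],"travel":[0,0,0],"jaw":0.2},{"rotation":[0,0,0],"travel":[0,0,0],"jaw":-0.2},{"rotation":[0,0,0],"travel":[0,0,0],"jaw":-0.4},{"rotation":[0,0,0],"travel":[0,0,0],"jaw":-0.6},{"rotation":[0,0,0],"travel":[0,0,0],"jaw":-1},{"rotation":[0,0,0],"travel":[0,0,0],"jaw":-1},{"rotation":[0,0,0],"travel":[0,0,0],"jaw":-1}]' 80
```

```text
time: 21.45
ee_pos: [0.5531, -0.2915, 0.0257]
tcp_rot: [-90.0, -0.0, 99.7]
wrist_force: [-0.7, 0.1, 0.1]
opening: 0.0854
time: 22.32
ee_pos: [0.5536, -0.2918, 0.0268]
tcp_rot: [-90.0, 0.0, 99.7]
wrist_force: [-0.1, 0.1, 5.9]
opening: 0.0208
```

```bash
python3 -m jog '[{"rotation":[0,0,0],"travel":[0,0,10],"jaw":-1},{"rotation":[0,0,0],"travel":[0,0,10],"jaw":-1},{"rotation":[0,0,0],"travel":[0,0,0],"jaw":-1},{"rotation":[0,0,0],"travel":[0,0,0],"jaw":-1}]'
```

```text
time: 22.82
ee_pos: [0.5533, -0.2916, 0.046]
tcp_rot: [-90.0, -0.0, 99.7]
wrist_force: [-0.4, 0.1, -2.8]
opening: 0.0206
```

```bash
python3 -m jog '[{"rotation":[0,0,0],"travel":[0,0,35],"jaw":-1},{"rotation":[0,0,0],"travel":[0,0,40],"jaw":-1},{"rotation":[0,0,0],"travel":[0,0,10],"jaw":-1},{"rotation":[0,0,-1.2],"travel":[-8,30,0],"jaw":-1},{"rotation":[0,0,-2],"travel":[-12,45,0],"jaw":-1},{"rotation":[0,0,-2],"travel":[-12,45,0],"jaw":-1},{"rotation":[0,0,-2],"travel":[-12,45,0],"jaw":-1},{"rotation":[0,0,-2],"travel":[-12,45,0],"jaw":-1}]'
python3 -m jog '[{"rotation":[0,0,0],"travel":[-10,40,0],"jaw":-1},{"rotation":[0,0,0],"travel":[-6,25,0],"jaw":-1},{"rotation":[0,0,0],"travel":[-3,15,-15],"jaw":-1},{"rotation":[0,0,0],"travel":[0,0,-15],"jaw":-1},{"rotation":[0,0,0],"travel":[0,0,0],"jaw":-1},{"rotation":[0,0,0],"travel":[0,0,0],"jaw":-1}]'
python3 - <<'E'
from h import *
ims={c:bot.camera(c) for c in P}; o=bot.get_obs(); print(o['ee_pos'],o['tcp_rot'],o['wrist_force'],o['torque'])
z=o['ee_pos'][2]-.0265
overlay("scene",ims["scene"],[("lid",(.4785,-.0015,.46,z)),("box",(.4785,-.0015,.46,0))],"pics/f1.png")
i=cv2.imread("pics/f1.png")[150:420,280:580]; cv2.imwrite("pics/f1.png",cv2.resize(i,None,fx=2,fy=2))
E
```

```text
time: 23.82
ee_pos: [0.4963, -0.0802, 0.1295]
tcp_rot: [-89.9, -0.0, 90.4]
wrist_force: [0.8, 0.5, -3.7]
opening: 0.0202
time: 24.58
ee_pos: [0.4785, -0.0024, 0.101]
tcp_rot: [-90.0, 0.0, 90.4]
wrist_force: [1.1, -1.1, -2.6]
opening: 0.0209
[ 0.47878185 -0.00223146  0.10158821] [-9.00365871e+01  6.86055654e-03  9.04340806e+01] [ 0.04210092  0.50259314 -2.75883428] [-0.05255813 -0.0323777   0.02447353]
```

View pics/f1.png

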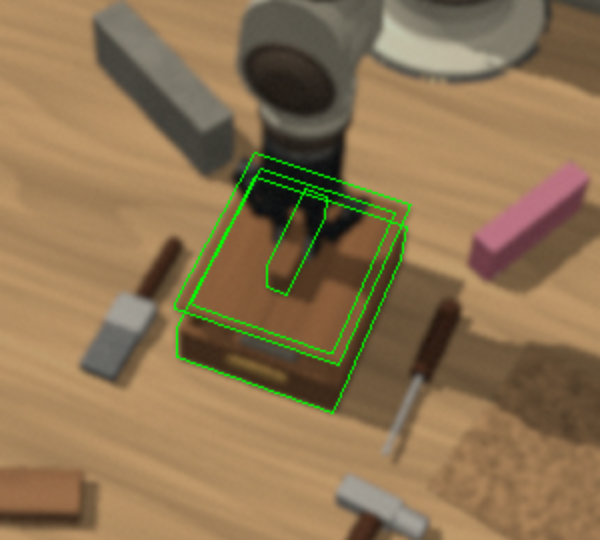

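The held lid's outline overlays the box squarely. I'm lowering in small steps and watching the forces.

```bash
python3 -m jog '[{"rotation":[0,0,0],"travel":[0,0.7,-10],"jaw":-1},{"rotation":[0,0,0],"travel":[0,0,-9],"jaw":-1},{"rotation":[0,0,0],"travel":[0,0,0],"jaw":-1},{"rotation":[0,0,0],"travel":[0,0,0],"jaw":-1}]'
python3 -m jog '[{"rotation":[0,0,0],"travel":[0,0,-2],"jaw":-1},{"rotation":[0,0,0],"travel":[0,0,-2],"jaw":-1},{"rotation":[0,0,0],"travel":[0,0,0],"jaw":-1}]'
python3 -m jog '[{"rotation":[0,0,0],"travel":[0,0,-2],"jaw":-1},{"rotation":[0,0,0],"travel":[0,0,0],"jaw":-1}]'
python3 - <<'E'
from h import *
im=bot.camera("scene"); o=bot.get_obs(); print(o['ee_pos'],o['wrist_force'],o['torque'])
cv2.imwrite("pics/f2.png",cv2.resize(im[130:250,200:340,::-1],None,fx=5,fy=5,interpolation=cv2.INTER_CUBIC))
E
```

```text
time: 25.18
ee_pos: [0.4784, -0.0009, 0.0823]
tcp_rot: [-90.0, -0.0, 90.5]
wrist_force: [-0.5, 0.3, -1.9]
opening: 0.0208
time: 25.55
ee_pos: [0.4783, -0.0009, 0.0781]
tcp_rot: [-90.0, -0.0, 90.5]
wrist_force: [0.4, 0.2, -3.0]
opening: 0.0207
time: 25.8
ee_pos: [0.4783, -0.0009, 0.076]
tcp_rot: [-90.0, 0.0, 90.5]
wrist_force: [0.0, -0.7, -3.0]
opening: 0.0208
[ 0.47834509 -0.00092647  0.07618241] [ 0.17099994  0.08569957 -1.48122843] [ 0.02031671  0.00506536 -0.01086696]
```

View pics/f2.png

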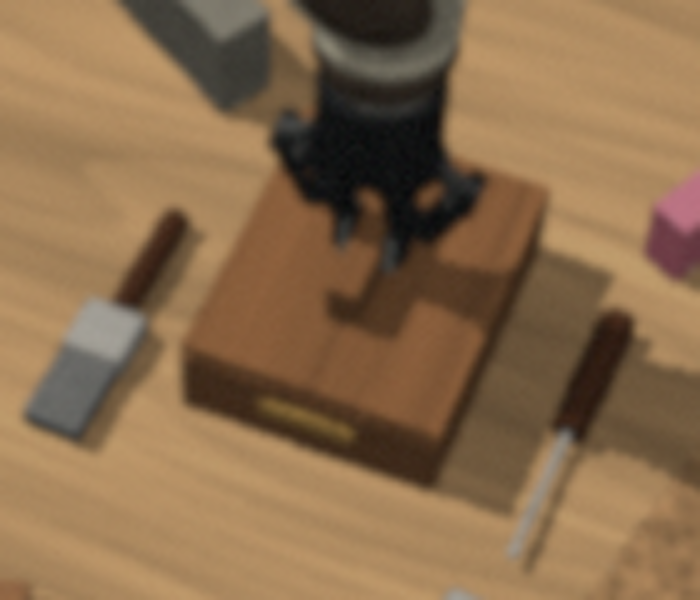

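The lip is going in with no contact force. I continue to the rim.

```bash
python3 -m jog '[{"rotation":[0,0,0],"travel":[0,0,-2],"jaw":-1},{"rotation":[0,0,0],"travel":[0,0,0],"jaw":-1}]'
python3 -m jog '[{"rotation":[0,0,0],"travel":[0,0,-1.5],"jaw":-1},{"rotation":[0,0,0],"travel":[0,0,0],"jaw":-1}]'
python3 -m jog '[{"rotation":[0,0,0],"travel":[0,0,-1],"jaw":-1},{"rotation":[0,0,0],"travel":[0,0,0],"jaw":-1}]'
python3 -m jog '[{"rotation":[0,0,0],"travel":[0,0,-0.8],"jaw":-1},{"rotation":[0,0,0],"travel":[0,0,0],"jaw":-1}]'
```

```text
time: 26.1
ee_pos: [0.4783, -0.001, 0.074]
tcp_rot: [-90.0, 0.0, 90.5]
wrist_force: [-0.2, -0.1, -2.6]
opening: 0.0205
time: 26.35
ee_pos: [0.4783, -0.0009, 0.0726]
tcp_rot: [-90.0, 0.0, 90.5]
wrist_force: [-0.4, 0.3, -3.4]
opening: 0.0208
time: 26.6
ee_pos: [0.4783, -0.0009, 0.0716]
tcp_rot: [-90.0, 0.0, 90.5]
wrist_force: [1.0, -0.0, -2.3]
opening: 0.0208
time: 26.85
ee_pos: [0.4783, -0.0009, 0.0709]
tcp_rot: [-90.0, 0.0, 90.5]
wrist_force: [0.1, 0.0, -3.4]
opening: 0.0203
```

```bash
python3 -m jog '[{"rotation":[0,0,0],"travel":[0,0,-0.5],"jaw":-1},{"rotation":[0,0,0],"travel":[0,0,0],"jaw":-1}]'
python3 -m jog '[{"rotation":[0,0,0],"travel":[0,0,-0.5],"jaw":-1},{"rotation":[0,0,0],"travel":[0,0,0],"jaw":-1}]'
```

```text
time: 27.1
ee_pos: [0.4784, -0.0009, 0.0708]
tcp_rot: [-90.0, -0.0, 90.5]
wrist_force: [-1.1, 0.5, 1.8]
opening: 0.0206
time: 27.35
ee_pos: [0.4784, -0.0009, 0.0708]
tcp_rot: [-90.0, 0.0, 90.5]
wrist_force: [-4.9, 0.5, 6.7]
opening: 0.0204
```

The lid made contact at 0.0708 m, exactly the expected home height. I release, withdraw and check.

```bash
python3 -m jog '[{"rotation":[0,0,0],"travel":[0,0,0],"jaw":0},{"rotation":[0,0,0],"travel":[0,0,0],"jaw":0.5},{"rotation":[0,0,0],"travel":[0,0,0],"jaw":0.5},{"rotation":[0,0,0],"travel":[0,0,10],"jaw":0.5},{"rotation":[0,0,0],"travel":[0,0,30],"jaw":0.5},{"rotation":[0,0,0],"travel":[0,0,40],"jaw":0.5},{"rotation":[0,0,0],"travel":[0,0,40],"jaw":0.5},{"rotation":[0,0,0],"travel":[-10,50,10],"jaw":0.5}]'
python3 -m jog '[{"rotation":[0,0,0],"travel":[-20,55,0],"jaw":0.5},{"rotation":[0,0,0],"travel":[-30,55,0],"jaw":0.5},{"rotation":[0,0,0],"travel":[-30,55,0],"jaw":0.5},{"rotation":[0,0,0],"travel":[-30,55,0],"jaw":0.5},{"rotation":[0,0,0],"travel":[-30,50,0],"jaw":0.5},{"rotation":[0,0,0],"travel":[0,0,0],"jaw":0.5},{"rotation":[0,0,0],"travel":[0,0,0],"jaw":0.5}]'
python3 - <<'E'
from h import *
ims={c:bot.camera(c) for c in P}; ms={}
for c in P:
    r=bot.trace(c,"lid"); ex=proj(c,[.4785,-.0015,.06])[0]
    print(c,[(round(d['score'],2),np.round(d['xy']).tolist(),int(d['mask'].sum())) for d in r[:3]])
    r=[d for d in r if np.linalg.norm(np.array(d['xy'])-ex)<25]
    if r: ms[c]=r[0]['mask'].astype(float)
for z in (.040,.044,.048):
  if ms: print(z,fit("lid",ms,(.4785,-.0015,.5),z))
for c in P: overlay(c,ims[c],[("lid",(.4785,-.0015,.46,.044)),("box",(.4785,-.0015,.46,0))],f"pics/g_{c}.png")
im=ims["scene"]; cv2.imwrite("pics/g_zoom.png",cv2.resize(im[130:250,200:340,::-1],None,fx=5,fy=5,interpolation=cv2.INTER_CUBIC))
E
```

```text
time: 28.35
ee_pos: [0.4697, 0.048, 0.2033]
tcp_rot: [-90.3, -0.0, 90.2]
wrist_force: [0.1, 0.6, -1.1]
opening: 0.0639
time: 29.22
ee_pos: [0.3286, 0.3186, 0.2004]
tcp_rot: [-90.0, 0.0, 90.5]
wrist_force: [0.5, -1.4, -0.2]
opening: 0.0642
scene [(0.77, [272.0, 185.0], 2962)]
top [(0.68, [252.0, 224.0], 4234)]
0.04 (array([ 0.47749367, -0.00145029,  0.38120956]), np.float64(0.048231567268031426))
0.044 (array([ 0.47850437, -0.00084406,  0.46306894]), np.float64(0.056354605363167484))
0.048 (array([ 0.47943183, -0.00058305,  0.51500933]), np.float64(0.08777530849183435))
```

View pics/g_zoom.png

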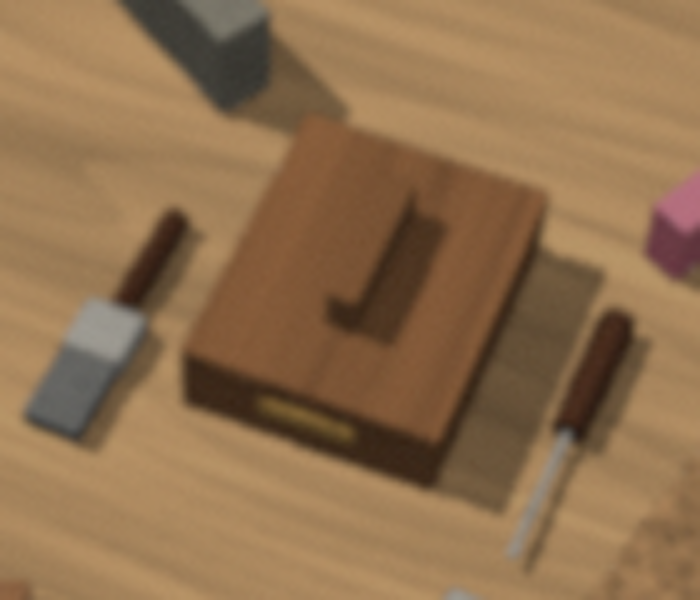

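View pics/g_top.png

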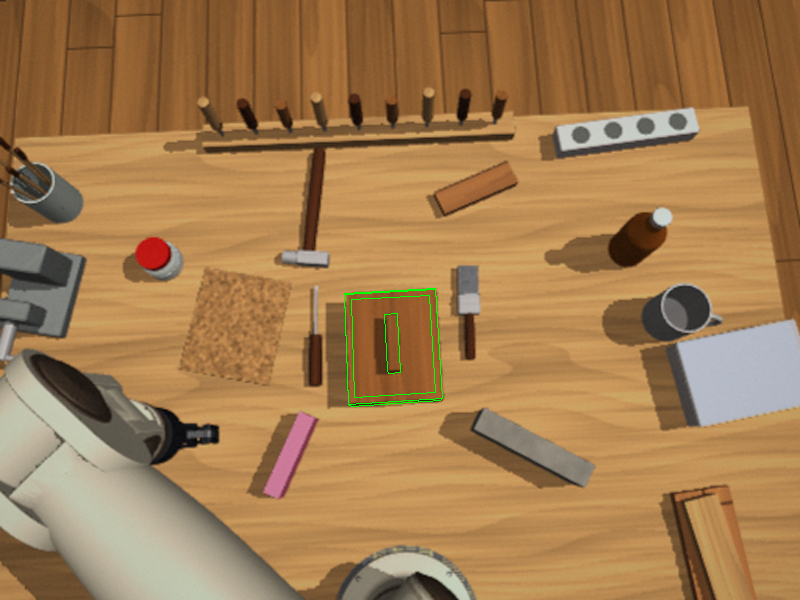

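View pics/g_scene.png

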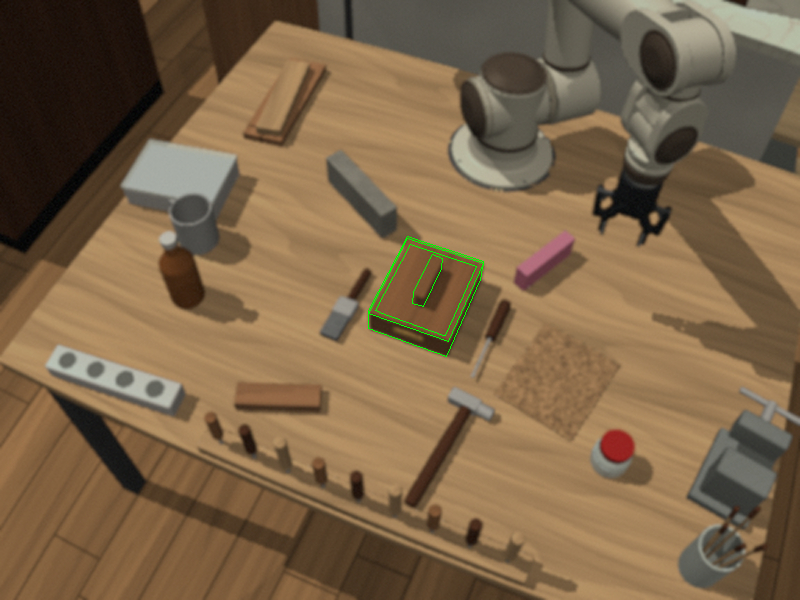

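The lid sits flush on the box all round, centred at (394,348) in the top view. The brush, gouge, mallet, pink block and the other things are where they were at the start. I'm handing the job in.

```bash
python3 -c "
from workcell import bot
print(bot.job_done())"
```

```text
the job is handed in; nothing more can be done
None
```

I handed the job in at about 29.5 s on the robot's clock, with the stone lying flat in its box and the lid on. I took the stone out on edge, set it on the mat, let go and toppled it flat. I then took it again by its sides, set it on the box floor, and put the lid on by its handle.

What the last checks showed:
- **Lid:** it met the rim at the height worked out for fully home (tool tip at 0.0708 m). In the pictures it lies level and flush with the box all round.
- **Lid height from the camera:** this check was not conclusive. The mask fit was slightly better 4 mm below home than at home (mismatch 0.048 against 0.056), and a lid 4 mm too high fitted clearly worse. I put the difference down to calibration error.
- **Stone:** it was flat and central in the box before the lid went on. The overlay matched it, though the mask fit was rough (mismatch 0.18).
- **Everything else:** the other things look unmoved. Wrist readings at the end of each move stayed below about 10 N, and the gripper was well clear of everything at the end.

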